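# Set the core drill's pull-set dial and crank the tile under its bit

## Robot

A 6-joint arm with a two-finger parallel gripper is mounted at the origin on the work surface. World frame = base frame: x ahead of the robot, y to its left, z up, the work surface at z = 0. Lengths are in mm, angles in rad, forces in N, time in s.
With the tool pointing down it reaches from about 275 to 1000 mm from the base axis. Payload 8.4 kg.
Tool frame: the origin (TCP) lies on the mounting face of the last link; the fingertips stand 173 mm ahead of it and the grasp point (between the pads) lies 155 mm ahead of it; z points along the fingers, y is the line along which they close (so a half turn about z gives the same grasp; the last joint's range is limited). The gripper opens to 85 mm and grips with 20 to 120 N. Pads are 22 mm wide; open, the fingers measure 114 mm over their backs; the gripper's body (76 mm by 85 mm) begins 54 mm behind the grasp point. The pads swing forward as they close: fully open they stand 13 mm farther back than shut.
Start: joints at [1.261, 0.353, 1.633, -0, 1.155, -0.002], TCP at [189.351, 595.631, 404.681] pointing down, gripper open.
Joint ranges: [-2.63, 2.63], [-0.92, 2.1], [0.06, 2.66], [-1.3, 4.44], [0, 2.69], [-3.02, 3.02]. Speed limits (rad/s): [2.22, 2.22, 2.79, 3.14, 3.14, 3.14].

## Interface

Orientations are given as [roll, pitch, yaw] about the fixed x, y, z axes, in that order (R = Rz(yaw) Ry(pitch) Rx(roll)).
In Python, from rig import r gives the robot as it stands.
- The arm moves only by the tool apply_moves, never from a script. Its argument "deltas" is a list of rows, each an object with "claw": the gripper command: -1 is fully open, 1 is shut, values between are in proportion; "delta_pos": the shift along the tool's x, y, z in cm, a list of three; "yaw": the turn about the tool's z in rad. In form: [{"claw": claw, "delta_pos": [tx, ty, tz], "yaw": yaw}, ...]. A call has 1 to 8 rows; each row shifts and turns the commanded pose from where the row before left it, along the tool's axes as they then stand; what a row does not reach is not made up. A row lasts 1/8 s, in which the tool goes at most 62.5 mm and 10.7 degrees, less where a joint would pass 70% of its speed; a pose out of reach is approached as far as the arm can. A call with a gripper value outside its range is refused whole. The fingers move at their own pace and stop on an object; "grip_force" is the grip in N (left out, the last holds). Time passes only in rows, so rows that do not move let the fingers close. It gives the time, the measured TCP pose, the force, the opening and the grip force at its end, in the units of the state.
- r.sense(): the state, without advancing time (a new reading comes with each control period).
- r.grab_frame(name): name is "side" or "top" or "wrist"; returns a dict with "img" (480x640x3 uint8, blue, green, red), "z_map" (480x640 float32, mm along the optical axis (not along the pixel's ray), 0 where there is no reading), "fx", "fy", "cx", "cy" (pixels), "eye" and "rotation" of the camera in the world; the wrist camera has in their place "T_tool_cam" (4x4, takes a point from camera to tool coordinates, whose origin is the TCP and whose axes are the flange's). Camera axes: x right, y up, looking along -z (the intrinsics and any distortion apply to the point x, -y, -z); pixel columns grow to the right and rows downward; lengths in mm; the calibration is good to about 2 mm. A picture is of the moment at which its call begins: read the wrist's pose just before it.
- r.sign_off(): hands the job in; it is judged then, once.
The state is a dict: "clock": time; "qpos": joint angles; "qvel": joint speeds; "joint_efforts": joint torques, N m; "eef_pos": TCP position; "tcp_rot": TCP orientation; "contact_force": force on the tool from outside, world axes, zero at the start; "wrist_torque": the same for the moment, N m; "opening": opening from 0.0 (shut) to 1.0 (fully open); "grasp_force": force on a finger pad.
Only numpy, scipy, OpenCV 4.12 (cv2) and the standard library are available. Lean on these libraries where they do the work, as an engineer would, in place of code of your own. Each camera call takes 0.05 s, during which the arm holds its last target. There are 200 camera calls.

## Task

Get the drill ready for the white tile: pull the black speed dial up to unlock it, turn its pointer to the red marker and push it fully back in so that it locks there. Then wind the crank by its loose sleeve until the crossing of the lines on the tile is centred under the drill bit. Do not push the tile carriage itself, do not disturb the other things on the slab, and let go of everything.

Things in the scene. Friction and masses are not known exactly. Their poses are not given: they have to be found in the camera images.
- station: Blue tile feed bolted to the slab, 395 mm long and 150 mm wide. Origin on the slab under the crank axis; its +x runs along the rails from the crank to the far end block. The blue gearbox under the crank is 90 x 100 mm, top at 60 mm height. It may stand left or right of the speed box.
- crank_axis (a point): Point on the vertical axis of the crank at the mid-height of the loose sleeve (112 mm above the slab).
- sleeve: Black crank sleeve, origin at its centre: upright, 22 mm in diameter, 50 mm long (80 to 130 mm above the slab), with a yellow band. It spins freely on its pin, 55 mm from the crank axis. The steel crank arm beneath is 18 mm wide, its top at 76 mm height (hub top 80 mm).
- crank (a joint): Crank angle in rad, growing clockwise seen from above. Each rad clockwise moves the carriage 6 mm along the station's +x (away from the robot), counter-clockwise brings it back; about 2.5 N at the sleeve turns it, and it stays where it is left (the carriage cannot be pushed by hand). It starts 5 to 11 rad short of 0; 0 is NOT in general the drilling place.
- carriage: Aluminium carriage 110 x 130 mm on the rails, carrying a pale silicone mat and a 98 mm white tile held by two red clips (9 mm above the tile). Origin on the tile's top face at the crossing of its black cross lines, 70 mm above the slab; axes as the station's. It moves only along the station's x.
- bit_tip (a point): Lower end of the core drill's bit (18 mm in diameter), 98 mm above the slab, over the middle line of the rails. The drill (yellow motor 42 mm in diameter, 240 mm high in all) hangs on an arm from a column standing 115 mm to the station's +y; it does not move.
- speed_box: Grey control box of the drill, fixed, 130 (x) x 150 (y) x 55 mm high. Origin on the slab under the dial axis. On its top is a white 106 mm dial plate with a black line in its +x direction (the parked position) and four coloured marker discs.
- knob_grip (a point): Point on the dial's vertical axis at the height to grip, 90 mm above the slab when the dial is in. The black dial has a bar grip 14 mm wide, 44 mm long, 31 mm tall (67 to 98 mm above the slab) on a round skirt 42 mm in diameter (its top at 67 mm).
- knob_pointer (a point): Top of the pointing end of the bar grip (white line), 22 mm from the dial axis along the bar.
- dial_pull (a joint): How far the dial is pulled up, m: 0 in (locked), 0.014 fully out. A friction of about 4 N; it stays where it is left. Under about 10 mm the dial cannot turn. It goes back in only where the pointer is within about 8 degrees of a notch (a little farther off, a push guides it in); the notches are 40 degrees apart and lie at the parked line and at each of the four markers.
- dial (a joint): Dial angle in rad, counter-clockwise positive seen from above, 0 with the pointer on the parked line (the speed box's +x); range -1.62 to 1.62. It starts parked.
- mark_red: Red marker disc, 12 mm in diameter, 3 mm high, on the dial plate 42 mm from the dial axis, 40 or 80 degrees to either side of the parked line; the four colours change places. Origin at its centre, 56 mm above the slab.
- mark_yellow: Yellow marker disc, 12 mm in diameter, 3 mm high, on the dial plate 42 mm from the dial axis, 40 or 80 degrees to either side of the parked line; the four colours change places. Origin at its centre, 56 mm above the slab.
- mark_blue: Blue marker disc, 12 mm in diameter, 3 mm high, on the dial plate 42 mm from the dial axis, 40 or 80 degrees to either side of the parked line; the four colours change places. Origin at its centre, 56 mm above the slab.
- mark_green: Green marker disc, 12 mm in diameter, 3 mm high, on the dial plate 42 mm from the dial axis, 40 or 80 degrees to either side of the parked line; the four colours change places. Origin at its centre, 56 mm above the slab.
- glue_bottle: White glue bottle, 56 mm in diameter, 165 mm tall, standing close to the crank. Loose; origin at the centre of its underside.
- mug: Blue mug, 76 mm rim, 95 mm tall, handle sticks out about 35 mm at its +y; close to the crank. Loose; origin at the centre of its underside.
- dowel_tin: Lidded tin of dowel plugs, 86 mm in diameter, 75 mm tall, beyond the dial. Loose; origin at the centre of its underside.
- red_clamp: Red plastic clamp lying flat, 110 x 65 x 14 mm. Loose.
- brace_drill: Hand drill lying on two wooden rests, 290 mm long, up to 68 mm high. Loose.
- spare_tile: Spare white tile, 98 x 98 x 8 mm, lying on a pale mat at the left. Loose.
- offcut: Wooden offcut 160 x 60 x 35 mm at the right. Loose.

How it is judged:
By the outcome, as a careful person would: the job done as asked, in the order asked, and still so for the second after the job is handed in, with the robot touching nothing.
It also fails if it takes over 61 s, if anything falls off the work surface, if the arm or the gripper's body presses on something with over 40 N, if the wrist force passes 120 N, or if a joint passes its speed limit or range.

## Working session

There is one attempt and no reset: what is moved stays moved. The work goes in short steps, Python scripts to look and compute and a tool call to move; the robot and the scene stay as the last step left them, time stands still between calls to the robot, and variables do not carry over. Pictures are saved under pics/ and viewed, at most 10 in all, crops included, and the job is handed in when it is done.

Besides the shell and the picture viewer there is one more tool, called by a JSON object that holds its "api" and its "payload", one argument or row to a line. apply_moves: Moves the arm, as the interface text tells. Its arguments: {"type":"object","properties":{"deltas":{"type":"array"},"grip_force":{"type":"number"}},"required":["deltas"]}

```bash
mkdir -p pics; ls; cat > h.py <<'E'
import numpy as np, cv2
from rig import r
def cam(f):
    return np.array(f["eye"],float).ravel(), np.array(f["rotation"],float)
def pts(f):
    # world coords for every pixel from z_map
    e,R=cam(f); v,u=np.mgrid[0:480,0:640]; z=f["z_map"]
    c=np.stack([(u-f["cx"])/f["fx"]*z,-(v-f["cy"])/f["fy"]*z,-z],-1)
    return c@R.T+e
def ray(f,u,v,h):
    e,R=cam(f); d=R@np.array([(u-f["cx"])/f["fx"],-(v-f["cy"])/f["fy"],-1])
    return e+d*(h-e[2])/d[2]
def proj(f,p):
    e,R=cam(f); c=R.T@(np.array(p)-e); return f["cx"]+f["fx"]*c[0]/-c[2], f["cy"]-f["fy"]*c[1]/-c[2]
E
python3 - <<'E'
from h import *
s=r.sense(); print({k:np.round(v,3) for k,v in s.items()})
for n in("top","side"):
    f=r.grab_frame(n); cv2.imwrite(f"pics/{n}0.png",f["img"]); print(n,f["fx"],f["cx"],f["cy"],[k for k in f],f["eye"],f["rotation"],f.get('dist'))
    np.savez(f"{n}0.npz",**f)
E
```

```text
pics
{'clock': np.float64(0.0), 'qpos': array([ 1.261,  0.354,  1.634,  0.   ,  1.155, -0.002]), 'qvel': array([ 0.   , -0.001,  0.   , -0.001, -0.001, -0.   ]), 'joint_efforts': array([ 1.0000e-03, -6.0526e+01, -3.4207e+01,  0.0000e+00,  1.0000e-02,
       -0.0000e+00]), 'eef_pos': array([189.27 , 595.394, 403.956]), 'tcp_rot': array([-3.14 , -0.   ,  2.834]), 'contact_force': array([ 0.482,  1.39 , -0.003]), 'wrist_torque': array([-0.043, -0.001, -0.013]), 'grasp_force': np.float64(0.0), 'opening': np.float64(1.002)}
top 439.47958215607804 319.72282872740385 242.43998022679884 ['img', 'z_map', 'fx', 'fy', 'cx', 'cy', 'eye', 'rotation'] [ 432.87453688   -6.04164161 1357.88204925] [ 9.64480136e-02  1.54639336e-03 -1.55766653e+00] None
side 514.8458518466451 329.39808071867026 241.03643167274745 ['img', 'z_map', 'fx', 'fy', 'cx', 'cy', 'eye', 'rotation'] [ 165.46658783 -821.1727903  1189.50389393] [ 0.68600785 -0.00965976 -0.42504891] None
```

```bash
python3 - <<'E'
s=open('h.py').read()
s=s.replace('np.array(f["rotation"],float)','Rotation.from_euler("xyz",f["rotation"]).as_matrix()').replace("from rig","from scipy.spatial.transform import Rotation\nfrom rig")
open('h.py','w').write(s)
E
python3 - <<'E'
from h import *
f=dict(np.load('top0.npz')); p=pts(f); print(p[240,320],p[100,100],p[400,500])
f=dict(np.load('side0.npz')); p=pts(f); print(p[240,320],p[100,100],p[400,500])
E
```

```text
[561.25961179  -3.21107664 103.31743485] [1013.31889855  707.62398385    1.57845143] [  96.45993391 -549.23316678   -0.77391152]
[552.54768279  74.17905086   2.81162763] [  49.55728445 1300.00359911 -158.12671211] [ 746.63177888 -552.22283559    2.68157411]
```

View pics/top0.png

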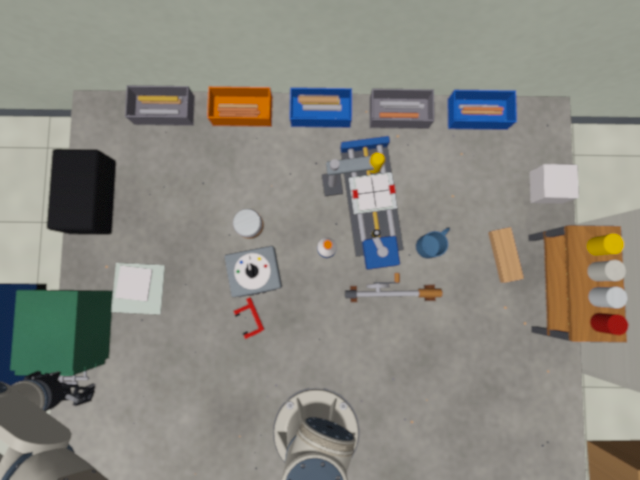

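View pics/side0.png

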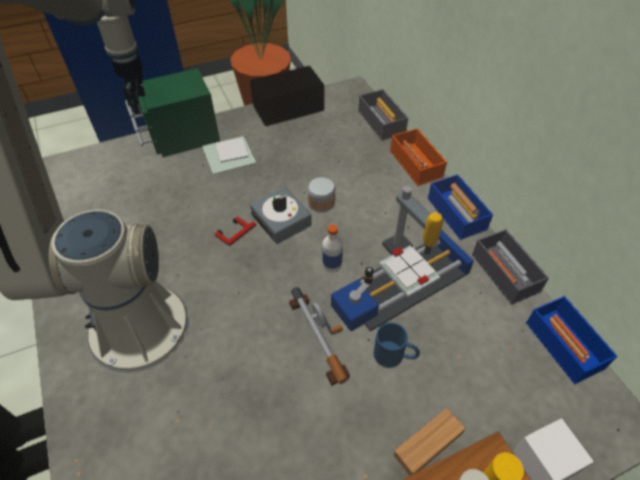

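```bash
python3 - <<'E'
from h import *
a=cv2.imread('pics/top0.png')
A=cv2.resize(a[225:320,215:300],None,fx=5,fy=5,interpolation=cv2.INTER_CUBIC)
B=cv2.resize(a[130:280,315:412],None,fx=3.8,fy=3.8,interpolation=cv2.INTER_CUBIC)
H=max(A.shape[0],B.shape[0]); o=np.zeros((H,A.shape[1]+B.shape[1],3),np.uint8)
o[:A.shape[0],:A.shape[1]]=A;o[:B.shape[0],A.shape[1]:]=B
print(o.shape); cv2.imwrite('pics/c1.png',o)
E
```

```text
(570, 794, 3)
```

View pics/c1.png

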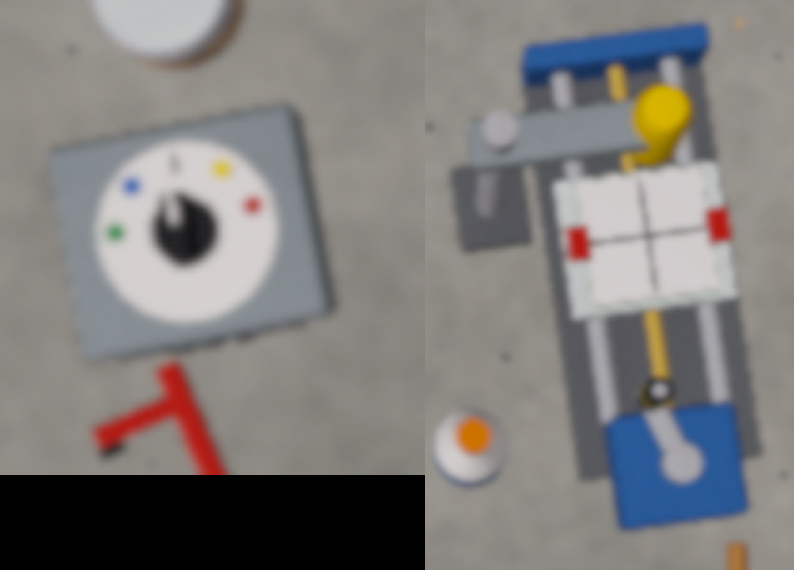

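```bash
python3 - <<'E'
from h import *
f=dict(np.load('top0.npz')); im=f["img"]; hsv=cv2.cvtColor(im,cv2.COLOR_BGR2HSV); P=pts(f)
w=r.grab_frame("wrist"); print(np.round(w["T_tool_cam"],3),w["fx"],w["cx"],w["cy"])
def blobs(name,m,box,h=None):
    x0,y0,x1,y1=box; k=np.zeros(m.shape,np.uint8); k[y0:y1,x0:x1]=m[y0:y1,x0:x1]
    n,l,st,c=cv2.connectedComponentsWithStats(k)
    for i in range(1,n):
        if st[i,4]>4:
            q=P[l==i]; hh=np.median(q[:,2]) if h is None else h
            print(name,st[i],np.round(c[i],1),np.round(ray(f,*c[i],hh),1),'zmed',np.round(np.median(q,0)[2],1))
H,S,V=[hsv[...,i].astype(int) for i in range(3)]
d=(222,243,285,300)
sat=(S>90)&(V>70)
blobs('red',((H<8)|(H>172))&sat,(225,245,285,292),56)
blobs('yel',(H>18)&(H<35)&sat,d,56)
blobs('grn',(H>50)&(H<90)&sat,d,56)
blobs('blu',(H>105)&(H<128)&sat,d,56)
blobs('plate',(V>185)&(S<40),d,53)
blobs('black',(V<60),d,80)
s=(315,130,412,280)
blobs('clip',((H<8)|(H>172))&sat,s,79)
blobs('blue',(H>100)&(H<125)&(S>150),s)
blobs('yel',(H>18)&(H<35)&(S>150),s)
blobs('sleeve',(V<45),(360,222,390,245),130)
# heights of hub etc
for n,c in dict(hub=(382.8,251.5),sl=(376.5,232.8),mot=(377.4,158),cross=(373.7,192.6),bottle=(326,246),mug=(432,243)).items():
    u,v=map(int,map(round,c)); print(n,P[v,u].round(1))
E
```

```text
[[-1.0000e-03  9.5500e-01  2.9600e-01  7.6581e+01]
 [ 1.0000e+00  0.0000e+00  1.0000e-03 -1.7000e+00]
 [ 1.0000e-03  2.9600e-01 -9.5500e-01  3.0436e+01]
 [ 0.0000e+00  0.0000e+00  0.0000e+00  1.0000e+00]] 353.72479536182215 320.3920705454987 239.86870414772818
yel [258 257   3   3   7] [259.  258.3] [509.2 177.1  56. ] zmed 58.9
plate [235 254  35  35 747] [252.  271.5] [470.  197.1  53. ] zmed 56.1
black [247 266  10  11  70] [252.1 271.5] [469.2 192.7  80. ] zmed 83.5
clip [389 185   7   9  49] [391.9 188.8] [ 718.9 -213.9   79. ] zmed 77.9
clip [353 190   5   8  39] [354.9 193.6] [ 702.9 -104.6   79. ] zmed 77.5
blue [342 137  47  15 348] [364.4 143.4] [ 862.7 -134.1   57.7] zmed 57.7
blue [363 237  36  31 716] [380.8 253. ] [ 529.4 -183.6   59.2] zmed 59.2
yel [365 149   2   6  12] [365.5 151.5] [ 843.7 -139.6   37.8] zmed 37.8
yel [368 152  17  22 232] [376.3 161.7] [ 755.3 -148.   235.6] zmed 235.6
yel [374 213   4  16  34] [375.7 220.4] [ 630.  -171.2   36.7] zmed 36.7
hub [ 530.7 -187.    81.7]
sl [ 579.8 -159.9  134.5]
mot [ 762.6 -148.6  244. ]
cross [ 707.5 -162.1   69.1]
bottle [538.4 -19.9 168.8]
mug [ 566.6 -349.6    3.8]
```

{"api": "apply_moves", "payload": {
  "deltas": [
    {"claw": -1, "delta_pos": [-3.9, -2.9, 0], "yaw": 0},
    {"claw": -1, "delta_pos": [-3.9, -2.9, 0], "yaw": 0},
    {"claw": -1, "delta_pos": [-3.9, -2.9, 0], "yaw": 0},
    {"claw": -1, "delta_pos": [-3.9, -2.9, 0], "yaw": 0},
    {"claw": -1, "delta_pos": [-3.9, -2.9, 0], "yaw": 0},
    {"claw": -1, "delta_pos": [-3.9, -2.9, 0], "yaw": 0},
    {"claw": -0.5, "delta_pos": [-3.9, -2.9, 0], "yaw": 0},
    {"claw": 0, "delta_pos": [-3.9, -2.9, 0], "yaw": 0}
  ]
}}

```text
clock: 1.15
eef_pos: [417.0, 278.6, 404.6]
tcp_rot: [-3.142, 0.0, 2.834]
contact_force: [-0.4, 0.2, 0.1]
opening: 0.607
grasp_force: 0.0
```

{"api": "apply_moves", "payload": {
  "deltas": [
    {"claw": 0, "delta_pos": [-3.9, -2.9, 0], "yaw": 0},
    {"claw": 0, "delta_pos": [-3.9, -2.9, 0], "yaw": 0},
    {"claw": 0, "delta_pos": [0, 0, 0], "yaw": -0.16},
    {"claw": 0, "delta_pos": [0, 0, 0], "yaw": -0.16},
    {"claw": 0, "delta_pos": [0, 0, 0], "yaw": -0.136},
    {"claw": 0, "delta_pos": [0, 0, 0], "yaw": 0}
  ]
}}

```text
clock: 1.9
eef_pos: [473.1, 201.0, 404.5]
tcp_rot: [-3.142, -0.0, -2.994]
contact_force: [0.4, -0.2, 0.2]
opening: 0.499
grasp_force: 0.0
```

```bash
cat >> h.py <<'E'
def wrist():
    s=r.sense(); f=r.grab_frame("wrist"); T=np.array(f["T_tool_cam"])
    Rt=Rotation.from_euler("xyz",s["tcp_rot"]).as_matrix()
    f["eye"]=Rt@T[:3,3]+s["eef_pos"]; f["rotation"]=Rotation.from_matrix(Rt@T[:3,:3]).as_euler("xyz")
    return s,f
E
python3 - <<'E'
from h import *
s,f=wrist(); print(s["eef_pos"],s["tcp_rot"],s["qpos"],s["clock"],s["opening"])
cv2.imwrite('pics/w1.png',f["img"]); np.savez('w1.npz',**f)
E
```

```text
[473.10485463 201.03091425 404.52718541] [-3.14151257e+00 -3.37727466e-04 -2.99445223e+00] [ 3.98881250e-01  1.80401743e-01  1.86774007e+00  7.38592884e-06
  1.09379788e+00 -1.31905891e+00] 1.9 0.4989453885001112
```

View pics/w1.png

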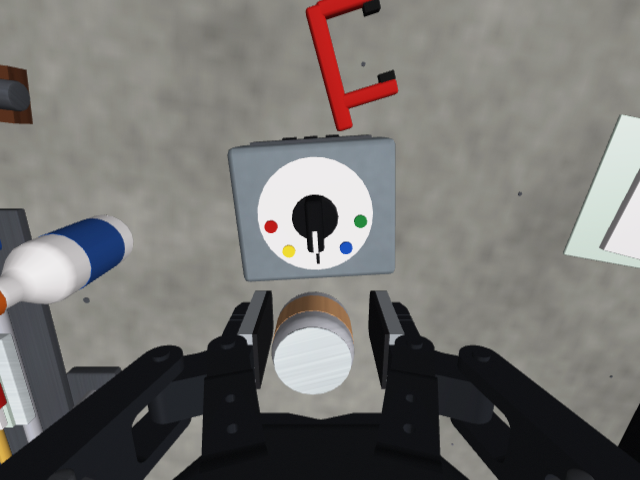

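```bash
python3 - <<'E'
from h import *
f=dict(np.load('w1.npz')); hsv=cv2.cvtColor(f["img"],cv2.COLOR_BGR2HSV)
H,S,V=[hsv[...,i].astype(int) for i in range(3)]
roi=np.zeros((480,640),bool); roi[155:270,255:376]=1
def cen(m,h):
    n,l,st,c=cv2.connectedComponentsWithStats((m&roi).astype(np.uint8)); i=1+np.argmax(st[1:,4]); return st[i,4],c[i].round(1),ray(f,*c[i],h)
sat=(S>110)&(V>60); M=[]
for n,m in dict(red=((H<8)|(H>172)),yel=(H>18)&(H<35),blu=(H>105)&(H<128),grn=(H>50)&(H<90)).items():
    a,c,p=cen(m&sat,57.5); M.append(p); print(n,a,c,p.round(1))
M=np.array(M)[:,:2]
# circle fit
A=np.c_[2*M,np.ones(4)]; s=np.linalg.lstsq(A,(M**2).sum(1),rcond=None)[0]; c=s[:2]
print('centre',c.round(1),'R',np.sqrt(s[2]+c@c).round(1))
th=np.degrees(np.arctan2(*(M-c).T[::-1])); print(th, (th-[-80,-40,40,80]).mean())
# plate outline ellipse at 55
k=((V>150)&(S<50)&roi).astype(np.uint8); cs,_=cv2.findContours(k,0,2); e=max(cs,key=cv2.contourArea).reshape(-1,2)
e=cv2.convexHull(e).reshape(-1,2); W=np.array([ray(f,u,v,55)[:2] for u,v in e]); A=np.c_[2*W,np.ones(len(W))]; s=np.linalg.lstsq(A,(W**2).sum(1),rcond=None)[0]; print('plate',s[:2].round(1),np.sqrt(s[2]+s[:2]@s[:2]))
P=pts(f)
q=(P[...,2]>93)&(P[...,2]<104)&roi; W=P[q][:,:2].astype(np.float32); print('bar top n',len(W),cv2.minAreaRect(W),np.median(P[q][:,2]))
E
```

```text
red 125 [270.6 226.3] [487.6 155.   57.5]
yel 120 [288.4 250.8] [509.  174.2  57.5]
blu 121 [345.5 247.5] [497.8 227.1  57.5]
grn 120 [360.1 221.1] [470.6 236.1  57.5]
centre [471.8 194. ] R 42.1
[-67.9575119  -28.09990112  51.82293273  91.69790328] 11.865855747075981
plate [467.9 195.9] 56.513109556351196
bar top n 893 ((471.4080810546875, 194.08489990234375), (44.3215446472168, 14.006650924682617), 11.834577560424805) 97.87547177384022
```

{"api": "apply_moves", "payload": {
  "deltas": [
    {"claw": 0, "delta_pos": [0.26, -0.67, 0], "yaw": 0},
    {"claw": 0, "delta_pos": [0, 0, 4], "yaw": -0.06},
    {"claw": 0, "delta_pos": [0, 0, 4], "yaw": 0},
    {"claw": 0, "delta_pos": [0, 0, 4], "yaw": 0},
    {"claw": 0, "delta_pos": [0, 0, 2.5], "yaw": 0},
    {"claw": 0, "delta_pos": [0, 0, 1.4], "yaw": 0},
    {"claw": 0.6, "delta_pos": [0, 0, 0], "yaw": 0},
    {"claw": 1, "delta_pos": [0, 0, 0], "yaw": 0}
  ],
  "grip_force": 30
}}

```text
clock: 2.95
eef_pos: [471.7, 194.7, 246.6]
tcp_rot: [3.14, 0.001, -2.935]
contact_force: [-1.9, 4.6, -3.6]
opening: 0.156
grasp_force: 31.9
```

{"api": "apply_moves", "payload": {
  "deltas": [
    {"claw": 1, "delta_pos": [0, 0, 0], "yaw": 0},
    {"claw": 1, "delta_pos": [0, 0, 0], "yaw": 0},
    {"claw": 1, "delta_pos": [0, 0, 0], "yaw": 0}
  ],
  "grip_force": 40
}}

```text
clock: 3.32
eef_pos: [471.6, 194.7, 246.7]
tcp_rot: [3.14, 0.001, -2.934]
contact_force: [-1.7, 5.4, -4.0]
opening: 0.155
grasp_force: 41.6
```

{"api": "apply_moves", "payload": {
  "deltas": [
    {"claw": 1, "delta_pos": [0, 0, -0.4], "yaw": 0},
    {"claw": 1, "delta_pos": [0, 0, -0.5], "yaw": 0},
    {"claw": 1, "delta_pos": [0, 0, -0.45], "yaw": 0},
    {"claw": 1, "delta_pos": [0, 0, 0], "yaw": 0}
  ]
}}

```text
clock: 3.82
eef_pos: [471.6, 194.7, 260.5]
tcp_rot: [3.14, 0.001, -2.934]
contact_force: [-3.0, 5.0, -0.4]
opening: 0.151
grasp_force: 43.1
```

{"api": "apply_moves", "payload": {
  "deltas": [
    {"claw": 1, "delta_pos": [0, 0, 0], "yaw": 0.12},
    {"claw": 1, "delta_pos": [0, 0, 0], "yaw": 0.12},
    {"claw": 1, "delta_pos": [0, 0, 0], "yaw": 0}
  ]
}}

```text
clock: 4.2
eef_pos: [471.5, 194.9, 260.5]
tcp_rot: [3.139, 0.001, 3.107]
contact_force: [-2.4, 6.8, 0.2]
opening: 0.154
grasp_force: 43.0
```

```bash
python3 - <<'E'
from h import *
s,f=wrist(); print(s["contact_force"],s["wrist_torque"])
cv2.imwrite('pics/w2.png',f["img"])
E
```

```text
[-2.42986086  6.77778984  0.17445   ] [ 1.0894363   0.61715825 -0.00990641]
```

View pics/w2.png

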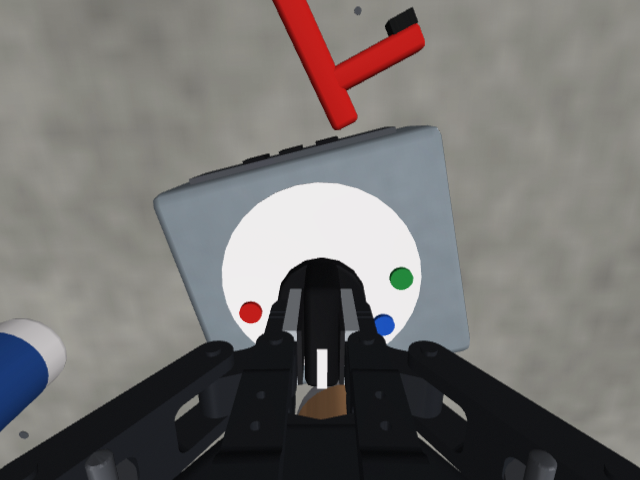

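{"api": "apply_moves", "payload": {
  "deltas": [
    {"claw": 1, "delta_pos": [0, 0, 0], "yaw": 0.165},
    {"claw": 1, "delta_pos": [0, 0, 0], "yaw": 0.165},
    {"claw": 1, "delta_pos": [0, 0, 0], "yaw": 0.165},
    {"claw": 1, "delta_pos": [0, 0, 0], "yaw": 0.165},
    {"claw": 1, "delta_pos": [0, 0, 0], "yaw": 0.165},
    {"claw": 1, "delta_pos": [0, 0, 0], "yaw": 0.165},
    {"claw": 1, "delta_pos": [0, 0, 0], "yaw": 0.165},
    {"claw": 1, "delta_pos": [0, 0, 0], "yaw": 0}
  ]
}}

```text
clock: 5.25
eef_pos: [472.0, 195.9, 260.5]
tcp_rot: [3.138, -0.003, 1.951]
contact_force: [-1.6, 14.3, -4.8]
opening: 0.152
grasp_force: 42.3
```

```bash
python3 - <<'E'
from h import *
s,f=wrist(); P=pts(f); hsv=cv2.cvtColor(f["img"],cv2.COLOR_BGR2HSV).astype(int);H,S,V=hsv[...,0],hsv[...,1],hsv[...,2]
print(s["tcp_rot"],s["eef_pos"])
for n,m in dict(red=((H<8)|(H>172)),yel=(H>18)&(H<35),blu=(H>105)&(H<128),grn=(H>50)&(H<90)).items():
    q=m&(S>110)&(V>60)&(abs(P[...,2]-57)<8)
    n2,l,st,c=cv2.connectedComponentsWithStats(q.astype(np.uint8))
    for i in range(1,n2):
        if st[i,4]>60: print(n,st[i,4],ray(f,*c[i],57.5).round(1))
cv2.imwrite('pics/w3.png',f["img"])
E
```

```text
[ 3.13773057 -0.00314724  1.95085382] [471.99937454 195.8573509  260.51823489]
blu 434 [498.1 226.9  57.5]
grn 441 [470.6 235.9  57.5]
```

View pics/w3.png

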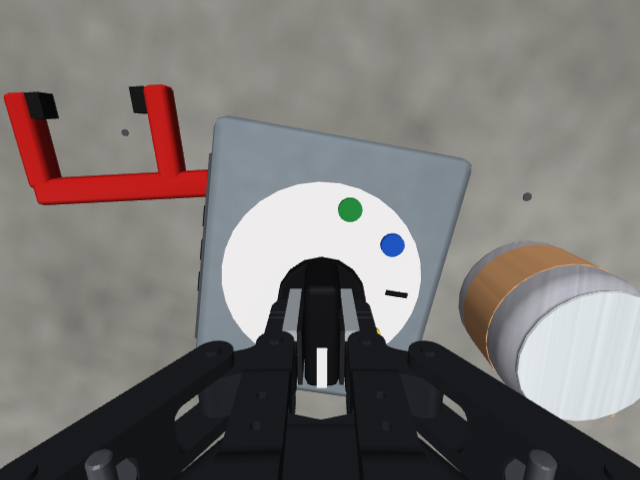

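{"api": "apply_moves", "payload": {
  "deltas": [
    {"claw": 1, "delta_pos": [0, 0, 0.35], "yaw": 0},
    {"claw": 1, "delta_pos": [0, 0, 0.35], "yaw": 0},
    {"claw": 1, "delta_pos": [0, 0, 0.35], "yaw": 0},
    {"claw": 1, "delta_pos": [0, 0, 0.35], "yaw": 0},
    {"claw": 1, "delta_pos": [0, 0, 0.1], "yaw": 0},
    {"claw": 1, "delta_pos": [0, 0, 0], "yaw": 0}
  ]
}}

```text
clock: 6.05
eef_pos: [472.0, 195.9, 246.4]
tcp_rot: [3.138, -0.003, 1.953]
contact_force: [-5.7, 12.3, 8.3]
opening: 0.149
grasp_force: 44.1
```

{"api": "apply_moves", "payload": {
  "deltas": [
    {"claw": 1, "delta_pos": [0, 0, 0.1], "yaw": 0},
    {"claw": 1, "delta_pos": [0, 0, 0], "yaw": 0}
  ]
}}

```text
clock: 6.3
eef_pos: [472.2, 195.9, 246.2]
tcp_rot: [3.137, -0.003, 1.953]
contact_force: [-8.3, 12.2, 19.2]
opening: 0.154
grasp_force: 45.9
```

{"api": "apply_moves", "payload": {
  "deltas": [
    {"claw": 0.3, "delta_pos": [0, 0, -0.1], "yaw": 0},
    {"claw": 0.1, "delta_pos": [0, 0, 0], "yaw": 0},
    {"claw": 0.1, "delta_pos": [0, 0, 0], "yaw": 0},
    {"claw": 0.1, "delta_pos": [0, 0, -1], "yaw": 0},
    {"claw": 0.1, "delta_pos": [0, 0, -4], "yaw": 0},
    {"claw": 0.1, "delta_pos": [0, 0, -5], "yaw": 0},
    {"claw": 0, "delta_pos": [0, 0, -5], "yaw": 0},
    {"claw": 0, "delta_pos": [0, 0, 0], "yaw": 0}
  ]
}}

```text
clock: 7.3
eef_pos: [472.7, 194.4, 398.6]
tcp_rot: [3.134, 0.0, 1.955]
contact_force: [-0.5, -0.6, 0.1]
opening: 0.5
grasp_force: 0.0
```

```bash
python3 - <<'E'
from h import *
s,f=wrist(); P=pts(f); print(s["tcp_rot"],s["eef_pos"],s["qpos"])
np.savez('w4.npz',**f); cv2.imwrite('pics/w4.png',f["img"])
for lo,hi in ((90,104),(104,120)):
    q=(P[...,2]>lo)&(P[...,2]<hi)&(np.hypot(P[...,0]-471.5,P[...,1]-194)<30); W=P[q][:,:2].astype(np.float32)
    print(len(W)); 
    if len(W)>50: print(cv2.minAreaRect(W),np.median(P[q][:,2]))
E
```

```text
[3.13383691e+00 1.41236079e-05 1.95469951e+00] [472.66890012 194.44576874 398.6309663 ] [ 3.87355390e-01  1.79994216e-01  1.88263749e+00 -4.65916909e-05
  1.07120530e+00  3.47431035e-03]
946
((471.386474609375, 194.43270874023438), (13.761171340942383, 44.4422607421875), 22.13928985595703) 97.98775380297707
0
```

{"api": "apply_moves", "payload": {
  "deltas": [
    {"claw": 0, "delta_pos": [-4.87, -0.24, -0.27], "yaw": 0},
    {"claw": 0, "delta_pos": [-4.87, -0.24, -0.27], "yaw": 0},
    {"claw": 0, "delta_pos": [-4.87, -0.24, -0.27], "yaw": 0},
    {"claw": 0, "delta_pos": [-4.87, -0.24, -0.27], "yaw": 0},
    {"claw": -0.5, "delta_pos": [-4.87, -0.24, -0.27], "yaw": 0},
    {"claw": -1, "delta_pos": [-4.87, -0.24, -0.27], "yaw": 0},
    {"claw": -1, "delta_pos": [-4.87, -0.24, -0.27], "yaw": 0},
    {"claw": -1, "delta_pos": [-4.87, -0.24, -0.27], "yaw": 0}
  ]
}}

```text
clock: 8.35
eef_pos: [599.6, -175.9, 414.0]
tcp_rot: [-3.139, -0.002, 1.955]
contact_force: [1.0, 0.2, 0.7]
opening: 1.0
grasp_force: 0.0
```

{"api": "apply_moves", "payload": {
  "deltas": [
    {"claw": -1, "delta_pos": [0, 0, 0], "yaw": -0.167},
    {"claw": -1, "delta_pos": [0, 0, 0], "yaw": -0.167},
    {"claw": -1, "delta_pos": [0, 0, 0], "yaw": -0.167},
    {"claw": -1, "delta_pos": [0, 0, 0], "yaw": -0.167},
    {"claw": -1, "delta_pos": [0, 0, 0], "yaw": -0.167},
    {"claw": -1, "delta_pos": [0, 0, 0], "yaw": -0.167},
    {"claw": -1, "delta_pos": [0, 0, 0], "yaw": -0.167},
    {"claw": -1, "delta_pos": [0, 0, 0], "yaw": -0.167}
  ]
}}

```text
clock: 9.35
eef_pos: [599.3, -174.3, 413.8]
tcp_rot: [3.14, -0.003, -2.987]
contact_force: [-1.2, 1.3, 1.0]
opening: 0.998
grasp_force: 0.0
```

{"api": "apply_moves", "payload": {
  "deltas": [
    {"claw": -1, "delta_pos": [0, 0, 0], "yaw": 0}
  ]
}}

```text
clock: 9.48
eef_pos: [599.3, -174.3, 414.1]
tcp_rot: [3.14, -0.003, -2.994]
contact_force: [-0.4, 0.3, -0.8]
opening: 1.001
grasp_force: 0.0
```

```bash
python3 - <<'E'
from h import *
s,f=wrist(); P=pts(f); print(s["tcp_rot"],s["eef_pos"],s["qpos"],s["clock"])
np.savez('w5.npz',**f); cv2.imwrite('pics/w5.png',f["img"])
E
```

```text
[ 3.14046111e+00 -2.55795205e-03 -2.99361310e+00] [ 599.33616511 -174.28091639  414.10623083] [-2.85376337e-01  3.43989683e-01  1.62459227e+00 -5.11236713e-05
  1.17580736e+00 -2.00413103e+00] 9.475
```

View pics/w5.png

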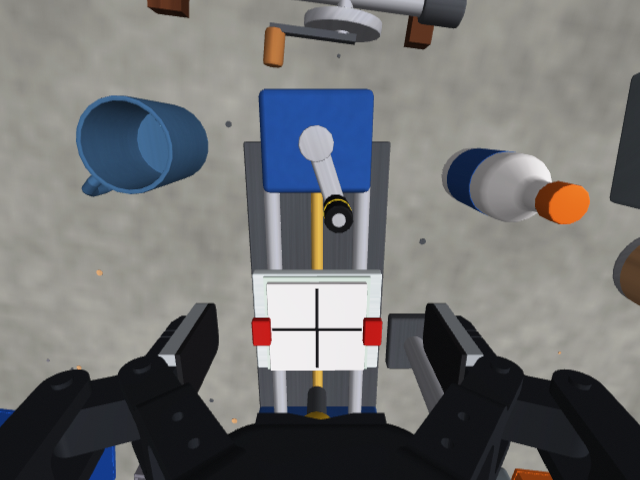

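```bash
cat > m.py <<'E'
from h import *
def measure(f,box=(225,250,405,372)):
    g=cv2.cvtColor(f["img"],cv2.COLOR_BGR2GRAY).astype(int); P=pts(f)
    # tile = bright; crossing = dark thin within tile
    x0,y0,x1,y1=box
    bl=cv2.morphologyEx(g.astype(np.uint8),cv2.MORPH_BLACKHAT,np.ones((9,9)))
    hsv=cv2.cvtColor(f["img"],cv2.COLOR_BGR2HSV).astype(int)
    return g,bl,P,hsv
E
python3 - <<'E'
from m import *
f=dict(np.load('w5.npz')); g,bl,P,hsv=measure(f)
# line centroids
col=[np.average(np.arange(305,330),weights=bl[r,305:330].astype(float)**2) for r in (300,310,350,360)]
row=[np.average(np.arange(320,338),weights=bl[320:338,c].astype(float)**2) for c in (285,295,340,350)]
print(col,row)
u=np.mean(col);v=np.mean(row); C=ray(f,u,v,70); print('cross',u,v,C)
a=ray(f,285,np.mean(row[:2]),70);b=ray(f,345,np.mean(row[2:]),70); print('yaw from hline',np.arctan2(*(a-b)[:2])) 
a=ray(f,np.mean(col[:2]),305,70);b=ray(f,np.mean(col[2:]),355,70);d=(b-a)[:2];print('yaw vline',np.arctan2(d[1],d[0]))
# hub: z 78-84
def circ(zlo,zhi,c,rad):
    q=(P[...,2]>zlo)&(P[...,2]<zhi)&(np.hypot(P[...,0]-c[0],P[...,1]-c[1])<rad); W=P[q][:,:2].astype(np.float32); return len(W),cv2.minEnclosingCircle(W),W.mean(0)
print('sleeve',circ(120,140,(580,-160),25)); 
hub=ray(f,316,144,80); print('hub',hub,circ(77.5,86,hub[:2],22))
# gearbox
q=(abs(P[...,2]-60)<4)&(hsv[...,0]>100)&(hsv[...,0]<125)&(hsv[...,1]>120);q[230:]=0;print('gear',cv2.minAreaRect(P[q][:,:2].astype(np.float32)))
# bit profile
for r_ in range(380,416,3): print(r_,g[r_,298:338:2].tolist(), P[r_,317].round(0))
for c in (310,314,317,320,324): print(c,g[378:400,c].tolist())
E
```

```text
[np.float64(316.37702259085876), np.float64(316.3792909507001), np.float64(316.66885372443073), np.float64(316.66509243265097)] [np.float64(329.18999701848537), np.float64(329.18686278674596), np.float64(329.1887203317427), np.float64(329.194393255809)]
cross 316.5225649246602 329.18999334819574 [ 711.95467915 -162.61611468   70.        ]
yaw from hline 2.9946990350120073
yaw vline 0.14918027973700204
sleeve (694, ((581.861083984375, -164.6957550048828), 10.819878578186035), array([ 580.8959 , -165.00029], dtype=float32))
hub [ 533.56749821 -188.83769929   80.        ] (1019, ((535.4072265625, -189.06089782714844), 17.17974853515625), array([ 532.8285 , -189.19077], dtype=float32))
gear ((539.3512573242188, -212.1033935546875), (98.19780731201172, 356.9851379394531), 6.632801532745361)
380 [80, 80, 78, 80, 79, 78, 78, 81, 115, 175, 184, 184, 130, 77, 76, 79, 77, 77, 75, 74] [ 797. -150.   39.]
383 [82, 79, 79, 80, 79, 77, 78, 80, 115, 174, 184, 184, 131, 77, 75, 80, 78, 76, 75, 74] [ 801. -149.   39.]
386 [81, 79, 78, 80, 80, 78, 78, 65, 71, 88, 100, 135, 131, 77, 76, 80, 78, 76, 75,
[... 759 characters left out ...]

410 [37, 38, 36, 37, 36, 32, 31, 31, 34, 39, 45, 51, 55, 55, 51, 38, 37, 38, 37, 37] [ 757. -155.  129.]
413 [37, 37, 38, 38, 37, 43, 61, 66, 66, 67, 71, 74, 77, 69, 52, 38, 38, 38, 38, 38] [ 750. -156.  140.]
310 [78, 79, 78, 78, 78, 78, 79, 79, 78, 78, 52, 32, 31, 32, 31, 31, 31, 31, 31, 31, 31, 31]
314 [117, 116, 115, 116, 115, 115, 115, 114, 71, 32, 33, 33, 32, 32, 32, 33, 32, 32, 32, 33, 32, 32]
317 [176, 177, 177, 177, 177, 178, 177, 157, 92, 42, 42, 41, 41, 41, 41, 41, 41, 41, 42, 40, 41, 41]
320 [184, 184, 184, 184, 184, 184, 184, 184, 135, 68, 51, 50, 50, 50, 50, 50, 51, 50, 50, 50, 50, 50]
324 [77, 77, 77, 78, 77, 77, 77, 77, 77, 78, 75, 64, 57, 57, 56, 56, 56, 56, 55, 54, 55, 54]
```

```bash
python3 - <<'E'
from m import *
f=dict(np.load('w5.npz')); e=np.array([np.cos(.149),np.sin(.149)])
B=ray(f,316.7,385.6,98)[:2]+9*e; C=np.array([711.95,-162.62]); hub=ray(f,316,144,80)[:2]
print('bit',B,'need',(B-C)@e,'lateral',(B-C)@[-e[1],e[0]],'rad',(B-C)@e/6)
P=pts(f); hsv=cv2.cvtColor(f["img"],cv2.COLOR_BGR2HSV)
print(ray(f,339,219,130), P[219,339], P[144,316])
k=((P[...,2]>125)&(np.hypot(P[...,0]-580,P[...,1]+165)<25)); v,u=np.nonzero(k); print(u.min(),u.max(),v.min(),v.max(), ray(f,(u.min()+u.max())/2,(v.min()+v.max())/2,130))
E
```

```text
bit [ 765.25779765 -154.38432577] need 53.93972836886112 lateral 0.23091859903987233 rad 8.98995472814352
[ 582.20573784 -164.09370197  130.        ] [ 581.48732778 -164.37048085  133.08132119] [ 533.58680873 -188.84125075   79.44385429]
253 499 204 479 [ 680.0428967  -117.15082954  130.        ]
```

{"api": "apply_moves", "payload": {
  "deltas": [
    {"claw": 0, "delta_pos": [1.57, 1.23, 0], "yaw": 0},
    {"claw": 0, "delta_pos": [0, 0, 4], "yaw": 0},
    {"claw": 0, "delta_pos": [0, 0, 4], "yaw": 0},
    {"claw": 0, "delta_pos": [0, 0, 4], "yaw": 0},
    {"claw": 0, "delta_pos": [0, 0, 2], "yaw": 0},
    {"claw": 0, "delta_pos": [0, 0, 0.7], "yaw": 0},
    {"claw": 0, "delta_pos": [0, 0, 0], "yaw": 0}
  ]
}}

```text
clock: 10.4
eef_pos: [582.4, -164.5, 268.6]
tcp_rot: [3.141, -0.001, -2.994]
contact_force: [-0.1, -0.3, -0.2]
opening: 0.499
grasp_force: 0.0
```

{"api": "apply_moves", "payload": {
  "deltas": [
    {"claw": 0.5, "delta_pos": [0, 0, 0], "yaw": 0},
    {"claw": 1, "delta_pos": [0, 0, 0], "yaw": 0},
    {"claw": 1, "delta_pos": [0, 0, 0], "yaw": 0},
    {"claw": 1, "delta_pos": [0, 0, 0], "yaw": 0}
  ],
  "grip_force": 30
}}

```text
clock: 10.9
eef_pos: [582.8, -164.5, 269.9]
tcp_rot: [-3.141, 0.002, -2.993]
contact_force: [-1.6, 1.5, 6.2]
opening: 0.249
grasp_force: 29.6
```

```bash
cat > wind.py <<'E'
from h import *
import sys
def rows(th0,total,n,R=55):
    s=r.sense(); psi=s["tcp_rot"][2]; c=np.cos; t=th0-np.linspace(0,total,n+1)
    X=R*np.c_[np.cos(t),np.sin(t)]; X-=X[0]
    T=np.c_[X@[np.cos(psi),np.sin(psi)],X@[np.sin(psi),-np.cos(psi)]]/10
    return np.diff(np.round(T,2),axis=0).round(2).tolist()
E
python3 - <<'E'
from wind import *
s=r.sense(); print({k:np.round(s[k],3) for k in("eef_pos","tcp_rot","contact_force","opening")})
d=s["eef_pos"][:2]-[533.6,-188.8]; print(np.hypot(*d),np.arctan2(d[1],d[0]))
for i,x in enumerate(rows(0.47,8.99,32)): print(i,x)
E
```

```text
{'eef_pos': array([ 582.806, -164.536,  269.865]), 'tcp_rot': array([-3.141e+00,  2.000e-03, -2.993e+00]), 'contact_force': array([-1.63 ,  1.469,  6.207]), 'opening': np.float64(0.249)}
54.8636171692976 0.4581245469112948
0 [-0.28, -1.52]
1 [0.16, -1.53]
2 [0.57, -1.43]
3 [0.95, -1.21]
4 [1.25, -0.91]
5 [1.44, -0.52]
6 [1.54, -0.1]
7 [1.5, 0.33]
8 [1.36, 0.73]
9 [1.1, 1.08]
10 [0.75, 1.34]
11 [0.36, 1.5]
12 [-0.08, 1.54]
13 [-0.5, 1.46]
14 [-0.88, 1.26]
15 [-1.2, 0.97]
16 [-1.42, 0.59]
17 [-1.53, 0.18]
18 [-1.52, -0.25]
19 [-1.39, -0.66]
20 [-1.15, -1.02]
21 [-0.82, -1.3]
22 [-0.44, -1.48]
23 [0.0, -1.54]
24 [0.43, -1.48]
25 [0.81, -1.31]
26 [1.15, -1.03]
27 [1.39, -0.67]
28 [1.52, -0.25]
29 [1.53, 0.17]
30 [1.42, 0.59]
31 [1.2, 0.96]
```

{"api": "apply_moves", "payload": {
  "deltas": [
    {"claw": 1, "delta_pos": [-0.28, -1.52, 0], "yaw": 0},
    {"claw": 1, "delta_pos": [0.16, -1.53, 0], "yaw": 0},
    {"claw": 1, "delta_pos": [0.57, -1.43, 0], "yaw": 0},
    {"claw": 1, "delta_pos": [0.95, -1.21, 0], "yaw": 0}
  ]
}}

```text
clock: 11.4
eef_pos: [576.6, -222.7, 269.7]
tcp_rot: [3.14, -0.001, -2.993]
contact_force: [-7.2, 10.0, 12.9]
opening: 0.25
grasp_force: 30.7
```

{"api": "apply_moves", "payload": {
  "deltas": [
    {"claw": 1, "delta_pos": [1.25, -0.91, 0], "yaw": 0},
    {"claw": 1, "delta_pos": [1.44, -0.52, 0], "yaw": 0},
    {"claw": 1, "delta_pos": [1.54, -0.1, 0], "yaw": 0},
    {"claw": 1, "delta_pos": [1.5, 0.33, 0], "yaw": 0}
  ]
}}

```text
clock: 11.9
eef_pos: [522.4, -242.5, 269.8]
tcp_rot: [3.14, 0.003, -2.994]
contact_force: [5.4, 14.0, 7.0]
opening: 0.247
grasp_force: 30.1
```

{"api": "apply_moves", "payload": {
  "deltas": [
    {"claw": 1, "delta_pos": [1.36, 0.73, 0], "yaw": 0},
    {"claw": 1, "delta_pos": [1.1, 1.08, 0], "yaw": 0},
    {"claw": 1, "delta_pos": [0.75, 1.34, 0], "yaw": 0},
    {"claw": 1, "delta_pos": [0.36, 1.5, 0], "yaw": 0},
    {"claw": 1, "delta_pos": [-0.08, 1.54, 0], "yaw": 0},
    {"claw": 1, "delta_pos": [-0.5, 1.46, 0], "yaw": 0},
    {"claw": 1, "delta_pos": [-0.88, 1.26, 0], "yaw": 0},
    {"claw": 1, "delta_pos": [-1.2, 0.97, 0], "yaw": 0}
  ]
}}

```text
clock: 12.9
eef_pos: [497.6, -146.2, 269.7]
tcp_rot: [3.141, -0.002, -2.992]
contact_force: [-2.9, 1.0, 13.5]
opening: 0.246
grasp_force: 31.0
```

```bash
python3 - <<'E'
from wind import *
s,f=wrist(); cv2.imwrite('pics/w6.png',f["img"]); d=s["eef_pos"][:2]-[533.6,-188.8]; print(s["eef_pos"],np.hypot(*d),np.arctan2(d[1],d[0]),s["contact_force"])
E
```

```text
[ 497.60704275 -146.17972594  269.73161405] 55.78513003293135 2.272090538836171 [-2.92927026  0.96092646 13.50668507]
```

View pics/w6.png

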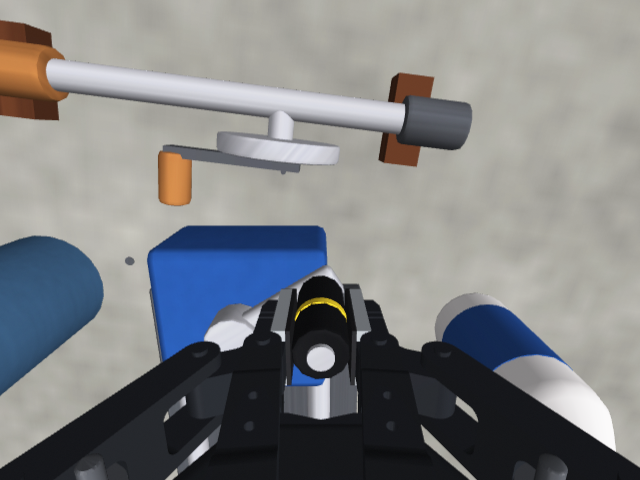

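{"api": "apply_moves", "payload": {
  "deltas": [
    {"claw": 1, "delta_pos": [-1.42, 0.59, 0], "yaw": 0},
    {"claw": 1, "delta_pos": [-1.53, 0.18, 0], "yaw": 0},
    {"claw": 1, "delta_pos": [-1.52, -0.25, 0], "yaw": 0},
    {"claw": 1, "delta_pos": [-1.39, -0.66, 0], "yaw": 0},
    {"claw": 1, "delta_pos": [-1.15, -1.02, 0], "yaw": 0},
    {"claw": 1, "delta_pos": [-0.82, -1.3, 0], "yaw": 0},
    {"claw": 1, "delta_pos": [-0.44, -1.48, 0], "yaw": 0},
    {"claw": 1, "delta_pos": [0, -1.54, 0], "yaw": 0}
  ]
}}

```text
clock: 13.95
eef_pos: [588.5, -188.9, 269.7]
tcp_rot: [3.142, -0.0, -2.992]
contact_force: [-7.0, 1.9, 13.7]
opening: 0.246
grasp_force: 30.6
```

{"api": "apply_moves", "payload": {
  "deltas": [
    {"claw": 1, "delta_pos": [0.43, -1.48, 0], "yaw": 0},
    {"claw": 1, "delta_pos": [0.81, -1.31, 0], "yaw": 0},
    {"claw": 1, "delta_pos": [1.15, -1.03, 0], "yaw": 0},
    {"claw": 1, "delta_pos": [1.39, -0.67, 0], "yaw": 0},
    {"claw": 1, "delta_pos": [1.52, -0.25, 0], "yaw": 0},
    {"claw": 1, "delta_pos": [1.53, 0.17, 0], "yaw": 0},
    {"claw": 1, "delta_pos": [1.42, 0.59, 0], "yaw": 0},
    {"claw": 1, "delta_pos": [1.2, 0.96, 0], "yaw": 0}
  ]
}}

```text
clock: 14.95
eef_pos: [500.0, -232.4, 269.9]
tcp_rot: [-3.141, 0.004, -2.993]
contact_force: [8.7, 7.3, 3.9]
opening: 0.248
grasp_force: 29.9
```

{"api": "apply_moves", "payload": {
  "deltas": [
    {"claw": 1, "delta_pos": [0, 0, 0], "yaw": 0}
  ]
}}

```text
clock: 15.08
eef_pos: [499.4, -231.8, 269.8]
tcp_rot: [3.141, 0.002, -2.993]
contact_force: [1.7, 6.6, 7.2]
opening: 0.246
grasp_force: 30.3
```

{"api": "apply_moves", "payload": {
  "deltas": [
    {"claw": 0.3, "delta_pos": [0, 0, 0], "yaw": 0},
    {"claw": 0, "delta_pos": [0, 0, 0], "yaw": 0},
    {"claw": 0, "delta_pos": [0, 0, 0], "yaw": 0},
    {"claw": 0, "delta_pos": [0, 0, -3], "yaw": 0},
    {"claw": 0, "delta_pos": [0, 0, -5.7], "yaw": 0},
    {"claw": 0, "delta_pos": [0, 0, -5.7], "yaw": 0},
    {"claw": -1, "delta_pos": [-5.3, 2.1, 0], "yaw": 0},
    {"claw": -1, "delta_pos": [-5.4, 2.1, 0], "yaw": 0}
  ]
}}

```text
clock: 16.08
eef_pos: [599.9, -175.1, 414.2]
tcp_rot: [-3.14, 0.002, -2.994]
contact_force: [-0.5, -0.4, -0.2]
opening: 0.904
grasp_force: 0.0
```

{"api": "apply_moves", "payload": {
  "deltas": [
    {"claw": -1, "delta_pos": [0, 0, 0], "yaw": 0},
    {"claw": -1, "delta_pos": [0, 0, 0], "yaw": 0},
    {"claw": -1, "delta_pos": [0, 0, 0], "yaw": 0}
  ]
}}

```text
clock: 16.45
eef_pos: [598.1, -175.8, 412.5]
tcp_rot: [3.141, -0.001, -2.993]
contact_force: [1.1, -0.5, 0.4]
opening: 1.004
grasp_force: 0.0
```

```bash
python3 - <<'E'
from m import *
s,f=wrist(); print(s["eef_pos"],s["tcp_rot"],s["clock"])
np.savez('w7.npz',**f); cv2.imwrite('pics/w7.png',f["img"])
g=cv2.cvtColor(f["img"],cv2.COLOR_BGR2GRAY).astype(int)
print(g[340:420:3,295].tolist()); print(proj(f,(765.3,-154.4,70)),proj(f,(765.3,-154.4,98)))
E
```

```text
[ 598.1169509  -175.82231517  412.53764566] [ 3.14144553e+00 -9.14832211e-04 -2.99319856e+00] 16.45
[242, 242, 242, 242, 242, 241, 241, 242, 241, 241, 241, 241, 24, 241, 241, 241, 241, 241, 241, 241, 241, 241, 241, 241, 241, 19, 18]
(np.float64(318.5000281507169), np.float64(375.9724435913184)) (np.float64(318.3412424744458), np.float64(395.05282930020485))
```

View pics/w7.png

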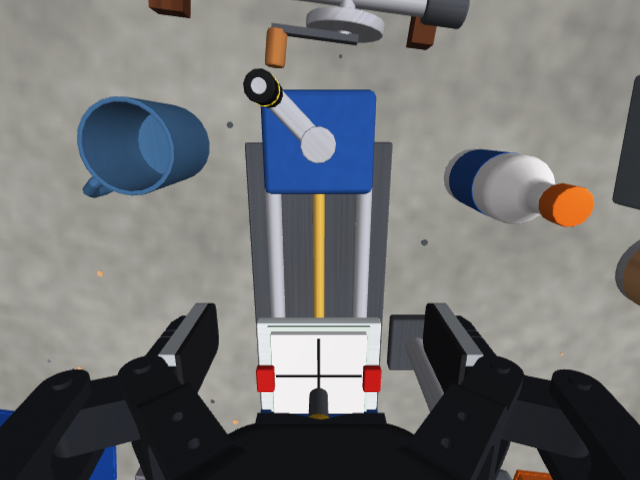

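```bash
python3 - <<'E'
from m import *
f=dict(np.load('w7.npz')); g,bl,P,hsv=measure(f); e=np.array([np.cos(.149),np.sin(.149)])
row=[np.average(np.arange(367,386),weights=bl[367:386,c].astype(float)**2) for c in (285,295,340,350)]
col=[np.average(np.arange(308,330),weights=bl[r_,308:330].astype(float)**2) for r_ in (345,360)]
C=ray(f,np.mean(col)+.1,np.mean(row),70)[:2]; print(row,col,C)
for c in (316,318,320): print(c,g[380:396,c].tolist())
for r_ in (394,402): print(g[r_,302:336].tolist())
for v in (387,388,389): 
    B=ray(f,318.3,v,98)[:2]+9*e; print(v,B,(B-C)@e)
E
```

```text
[np.float64(375.70292148508827), np.float64(375.70395900914184), np.float64(375.70759199107965), np.float64(375.7000948914754)] [np.float64(318.03767091433355), np.float64(318.1721279735429)] [ 765.01452916 -154.75467169]
316 [236, 236, 236, 236, 237, 237, 237, 216, 122, 34, 33, 34, 34, 35, 34, 34]
318 [23, 23, 23, 21, 24, 22, 23, 28, 36, 40, 39, 40, 40, 40, 40, 40]
320 [207, 206, 206, 207, 207, 207, 207, 177, 101, 46, 47, 46, 46, 46, 47, 47]
[241, 241, 241, 241, 240, 241, 237, 161, 32, 32, 32, 32, 30, 32, 34, 36, 40, 43, 47, 50, 53, 55, 56, 57, 65, 136, 240, 240, 240, 240, 240, 240, 240, 240]
[241, 241, 241, 241, 240, 241, 236, 80, 33, 32, 31, 32, 31, 33, 34, 37, 40, 43, 46, 50, 52, 54, 55, 57, 57, 89, 213, 240, 240, 240, 240, 240, 240, 240]
387 [ 764.89825396 -154.4721047 ] -0.07304000671685695
388 [ 766.04593384 -154.30337094] 1.086972011842746
389 [ 767.19591935 -154.13429819] 2.2493144308966753
```

{"api": "apply_moves", "payload": {
  "deltas": [
    {"claw": 0, "delta_pos": [5.4, -2.1, 0], "yaw": 0},
    {"claw": 0, "delta_pos": [5.3, -2.1, 0], "yaw": 0},
    {"claw": 0, "delta_pos": [0, 0, 3], "yaw": 0},
    {"claw": 0, "delta_pos": [0, 0, 4], "yaw": 0},
    {"claw": 0, "delta_pos": [0, 0, 4], "yaw": 0},
    {"claw": 0, "delta_pos": [0, 0, 2.4], "yaw": 0},
    {"claw": 0, "delta_pos": [0, 0, 1], "yaw": 0},
    {"claw": 0, "delta_pos": [0, 0, 0], "yaw": 0}
  ]
}}

```text
clock: 17.5
eef_pos: [499.1, -233.0, 268.8]
tcp_rot: [3.141, -0.0, -2.993]
contact_force: [0.0, 0.2, 0.0]
opening: 0.496
grasp_force: 0.0
```

{"api": "apply_moves", "payload": {
  "deltas": [
    {"claw": 0.5, "delta_pos": [0, 0, 0], "yaw": 0},
    {"claw": 1, "delta_pos": [0, 0, 0], "yaw": 0},
    {"claw": 1, "delta_pos": [0, 0, 0], "yaw": 0},
    {"claw": 1, "delta_pos": [0, 0, 0], "yaw": 0}
  ]
}}

```text
clock: 18.0
eef_pos: [499.8, -232.8, 270.0]
tcp_rot: [-3.141, 0.002, -2.992]
contact_force: [-1.8, 0.3, 7.2]
opening: 0.25
grasp_force: 29.5
```

{"api": "apply_moves", "payload": {
  "deltas": [
    {"claw": 1, "delta_pos": [0.15, 0.24, 0], "yaw": 0},
    {"claw": 1, "delta_pos": [0.15, 0.24, 0], "yaw": 0},
    {"claw": 1, "delta_pos": [0, 0, 0], "yaw": 0}
  ]
}}

```text
clock: 18.38
eef_pos: [495.8, -229.2, 270.0]
tcp_rot: [-3.139, 0.001, -2.992]
contact_force: [-3.6, -5.3, 9.1]
opening: 0.246
grasp_force: 29.9
```

{"api": "apply_moves", "payload": {
  "deltas": [
    {"claw": 0.3, "delta_pos": [0, 0, 0], "yaw": 0},
    {"claw": 0, "delta_pos": [0, 0, 0], "yaw": 0},
    {"claw": 0, "delta_pos": [0, 0, 0], "yaw": 0},
    {"claw": 0, "delta_pos": [0, 0, -3], "yaw": 0},
    {"claw": 0, "delta_pos": [0, 0, -5.7], "yaw": 0},
    {"claw": 0, "delta_pos": [0, 0, -5.7], "yaw": 0},
    {"claw": -1, "delta_pos": [-5.3, 1.9, 0], "yaw": 0},
    {"claw": -1, "delta_pos": [-5.6, 1.9, 0], "yaw": 0}
  ]
}}

```text
clock: 19.38
eef_pos: [598.8, -174.2, 414.3]
tcp_rot: [-3.141, 0.002, -2.994]
contact_force: [1.1, -0.4, -0.0]
opening: 0.901
grasp_force: 0.0
```

{"api": "apply_moves", "payload": {
  "deltas": [
    {"claw": -1, "delta_pos": [0, 0, 0], "yaw": 0},
    {"claw": -1, "delta_pos": [0, 0, 0], "yaw": 0},
    {"claw": -1, "delta_pos": [0, 0, 0], "yaw": 0}
  ]
}}

```text
clock: 19.75
eef_pos: [597.0, -175.0, 412.5]
tcp_rot: [3.141, -0.001, -2.993]
contact_force: [-0.4, -0.1, -0.3]
opening: 1.0
grasp_force: 0.0
```

```bash
python3 - <<'E'
from m import *
s,f=wrist(); print(s["eef_pos"],s["tcp_rot"],s["clock"],s["contact_force"])
g,bl,P,hsv=measure(f); e=np.array([np.cos(.149),np.sin(.149)]); np.savez('w8.npz',**f)
row=[np.average(np.arange(367,386),weights=bl[367:386,c].astype(float)**2) for c in (285,295,340,350)]
col=[np.average(np.arange(308,330),weights=bl[r_,308:330].astype(float)**2) for r_ in (345,360)]
C=ray(f,np.mean(col)+.1,np.mean(row),70)[:2]; print(np.mean(row),col,C)
for c in (314,315,316,320,321,322): print(c,g[382:394,c].tolist())
for v in (386,387,388): 
    B=ray(f,np.mean(col)+.1,v,98)[:2]+9*e; print(v,B,(B-C)@e)
t=r.grab_frame("top"); cv2.imwrite('pics/t9.png',np.hstack([cv2.resize(t["img"][220:300,210:300],None,fx=4,fy=4),cv2.resize(f["img"][240:420,220:420],(400,320))[:,:]]))
E
```

```text
[ 597.01353354 -175.0354627   412.53849157] [ 3.14134223e+00 -9.15255838e-04 -2.99307777e+00] 19.75 [-0.39466991 -0.11849505 -0.34231221]
376.85622988503076 [np.float64(317.0410819014784), np.float64(317.2264760652865)] [ 765.47469031 -154.7112676 ]
314 [241, 241, 241, 241, 241, 241, 221, 124, 32, 32, 32, 33]
315 [236, 236, 236, 236, 236, 236, 192, 89, 34, 34, 33, 34]
316 [132, 133, 132, 132, 132, 132, 103, 57, 38, 38, 36, 36]
320 [240, 240, 240, 240, 240, 240, 228, 139, 50, 50, 50, 50]
321 [240, 240, 240, 240, 240, 240, 240, 171, 56, 52, 53, 53]
322 [240, 240, 240, 240, 240, 240, 240, 194, 94, 58, 55, 55]
386 [ 762.79400655 -154.81882111] -2.666948088078086
387 [ 763.93952229 -154.65130571] -1.5092570950270103
388 [ 765.08733699 -154.48345411] -0.34924270229846877
```

View pics/t9.png

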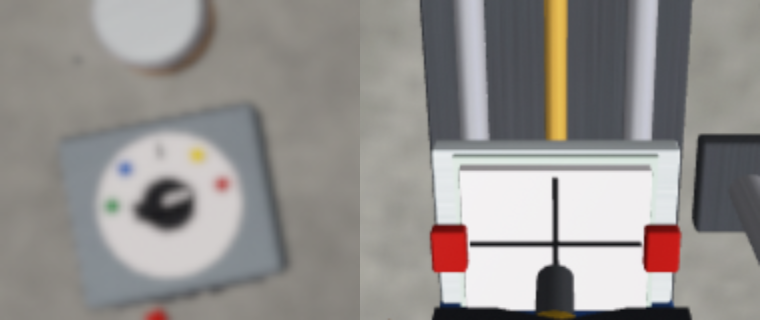

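```bash
python3 -c "
from rig import r
print(r.sign_off())"
```

```text
the job is handed in; nothing more can be done
None
```

I turned the dial to the red marker and pushed it back in until it locked, then wound the tile until its crossing was about 0.3 mm short of centre under the bit (wrist camera estimate); the gripper was clear of everything when I handed in at about 20 s, though I don't have the judged result.

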